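# Repack the stain kit

### The job

Repack the stain-removal kit: swing the clear lid of the white case past upright, so that it stays open by itself, take out the screw-lid jar that was left in the oblong well, and stand the kit's four containers (dropper bottle, jar, flat pot, carton) upright and fully down, each in the well made for its shape and size. Leave the lid standing open, and do not knock over or push aside the spray can and the candle glass beside the case.

Things in the scene. Friction and masses are not known exactly. Their poses are not given: they have to be found in the camera images.
- lid (a joint): hinge of the clear lid of the white case (fixed, 212 mm square, rim at z = 70 mm; closed, the lid is a 66 mm deep shell above it, top at z = 136 mm). 0 closed, 1.57 upright, stop at 1.80. It turns freely, no latch and no spring, lid 0.25 kg: left below about 1.15 it falls shut, beyond that it falls open to the stop and stays there
- lid_handle (a point): middle of the round grey handle bar on the lid: 12 mm thick, 80 mm long, axis 34 mm above the lid's top (free below), z = 170 mm when closed. The frame turns with the lid: x along the bar, parallel to the hinge; closed, y points level to the hinge side (the robot's left) and z up. The hinge axis lies 204 mm along this frame's +y and 100 mm along its -z
- dropper: small brown dropper bottle with black rubber bulb, standing on the worktop: round, 33 mm across up to 70 mm height, then a thin neck and bulb to 102 mm; origin at the centre of its underside, z up; belongs in well_small
- jar: slim glass jar with a dark screw lid and green label, round, 44 mm across, 105 mm tall; origin at the centre of its underside, z up. At the start it stands loosely in the oblong well under the closed lid, which is the carton's place; belongs in well_medium
- pot: flat round pot with a grey lid, 69 mm across, 41 mm tall, standing on the worktop; origin at the centre of its underside, z up; belongs in well_wide
- carton: upright teal cardboard box, 55 mm along its x, 74 mm along its y, 112 mm tall (its stiff part 109 mm), standing on the worktop; origin at the centre of its underside, z up; belongs in well_oblong with its long side along the well's long side, either way round
- well_small: dark insert block (pale well floor) of the case, 100 x 100 x 64 mm, with a round well 43 mm wide and 45 mm deep (4 mm chamfer at its mouth) for the dropper bottle; origin at the centre of the block's underside, well centred, its floor 19 mm and the block's top 64 mm above the origin. The four blocks fill the case two by two, all with the case's yaw (y to the hinge side)
- well_medium: like well_small, round well 58 mm wide, 50 mm deep, for the jar; floor 14 mm above the origin, block top 64 mm
- well_wide: like well_small, round well 82 mm wide and only 14 mm deep, for the flat pot; floor 50 mm above the origin, block top 64 mm
- well_oblong: like well_small, oblong well 68 mm along x and 87 mm along y, 55 mm deep, for the carton; floor 9 mm above the origin, block top 64 mm; the jar stands in it at the start
- spray_can: bystander: tall pink spray can with purple cap, 58 mm across, 191 mm tall, standing behind the containers; origin at the centre of its underside; not part of the kit. Behind it a wall shelf overhangs the worktop: front edge at x = 0.60, z = 0.48 to 0.52, with things on it, so keep the wrist clear of it
- candle: bystander: squat candle glass, 76 mm across, 90 mm tall, standing behind the containers; origin at the centre of its underside; not part of the kit
Not all that is in view belongs to the job. There is more than one size of the pot; the job needs the smallest.

How it is judged:
By the outcome, as a careful person would: the job done as asked, in the order asked, and still so for the second after the job is handed in, with the robot touching nothing.
It also fails if it takes over 136 s, if anything falls off the work surface, if the arm or the gripper's body presses on something with over 40 N, if the wrist force passes 120 N, or if a joint passes its speed limit or range.

### The arm

A 6-joint arm with a two-finger parallel gripper is mounted at the origin on a cart in front of the work surface, level with it; the furniture and walls round the work are solid. World frame = base frame: x ahead of the robot, y to its left, z up, the work surface at z = 0. Lengths are in m, angles in rad, forces in N, time in s.
With the tool pointing down it reaches from about 0.35 to 0.975 m from the base axis. Payload 4.9 kg.
Tool frame: the origin (TCP) lies at the very end of the fingers, on their centre line; the grasp point (between the pads) lies 19 mm behind it; z points along the fingers, y is the line along which they close (so a half turn about z gives the same grasp; the last joint's range is limited). The gripper opens to 85 mm and grips with 20 to 120 N. Pads are 22 mm wide; open, the fingers measure 114 mm over their backs; the gripper's body (76 mm by 85 mm) begins 54 mm behind the grasp point. The pads swing forward as they close: fully open they stand 13 mm farther back than shut.
Start: joints at [-1.238, 0.053, 1.613, -0, 1.476, -0.119], TCP at [0.273, -0.562, 0.204] pointing down, gripper open.
Joint ranges: [-3.01, 3.01], [-1.01, 2.22], [0.06, 2.58], [-1.02, 4.17], [0.09, 2.62], [-3.14, 3.14]. Speed limits (rad/s): [2.57, 2.57, 3.14, 3.14, 3.14, 3.14].

### API

Orientations are given as a unit quaternion [w, x, y, z].
In Python, from plant import * gives the robot as it stands.
- The arm moves only by the tool jog_arm, never from a script. Its argument "moves" is a list that holds one entry, the list of rows, each a list of 7 numbers: the finger opening in cm, from 0 to 8.54, then the shift along the tool's x, y, z in cm, then the turn, a rotation vector about the tool's x, y, z in rad. A call has 1 to 20 rows; each row shifts and turns the commanded pose from where the row before left it, along the tool's axes as they then stand; what a row does not reach is not made up. A row lasts 1/12 s, in which the tool goes at most 41.7 mm and 7.16 degrees, less where a joint would pass 70% of its speed; a pose out of reach is approached as far as the arm can. A call is refused whole if a number of a shift passes 4.17 or a number of a turn 0.125, either way. A call with a gripper value outside its range is refused whole. The fingers move at their own pace and stop on an object; the grip force is fixed at half the most. Time passes only in rows, so rows that do not move let the fingers close. It gives the time, the measured TCP pose, the force, the opening and the grip force at its end, in the units of the state.
- state(): the state, without advancing time (a new reading comes with each control period).
- grab_frame(name): name is "scene" or "side" or "wrist"; returns a dict with "color" (420x560x3 uint8, blue, green, red), "depth" (420x560 float32, m along the optical axis (not along the pixel's ray), 0 where there is no reading), "fx", "fy", "cx", "cy" (pixels), "R" (3x3) and "t" (3): a world point X has camera coordinates R X + t. Camera axes: x right, y down, z forward; pixel columns grow to the right and rows downward; lengths in m; the calibration is good to about 2 mm. A picture is of the moment at which its call begins.
- job_done(): hands the job in; it is judged then, once.
Trained networks look in a picture, given as the dict that the camera call returned (one of the last four; its "shot" number tells which), for a name from the list of things; names that differ only in an ending like _2 or _b are one class to them, and where a whole thing is asked for, a point or a joint stands for the part that bears it (a point fixed in the world has none). Each returns a list of dicts, best first, with "p" (0 to 1); they miss things now and then, are a little off and sometimes report something else, mostly with a low value. They report only what shows in the picture. A call takes as long as a camera call. They do not tell look-alikes from the thing itself.
- recognise(name, picture): "rect" ([centre column, centre row, width, height] in pixels, round what is visible of it).
- regions_of(name, picture): "pixels" (420x560 bool, what is visible of it) and "rect" ([centre column, centre row, width, height] in pixels, round what is visible of it).
The state is a dict: "time": time; "joint_pos": joint angles; "joint_vel": joint speeds; "joint_efforts": joint torques, N m; "tool_pos": TCP position; "tool_rot": TCP orientation; "contact_force": force on the tool from outside, world axes, zero at the start; "ft_torque": the same for the moment, N m; "gripper_width": opening from 0.0 (shut) to 1.0 (fully open); "grasp_force": force on a finger pad.
Only numpy, scipy, OpenCV 4.12 (cv2) and the standard library are available. Lean on these libraries where they do the work, as an engineer would, in place of code of your own. Each camera call takes 0.05 s, during which the arm holds its last target. There are 200 camera calls.

## Working session

There is one attempt and no reset: what is moved stays moved. The work goes in short steps, Python scripts to look and compute and a tool call to move; the robot and the scene stay as the last step left them, time stands still between calls to the robot, and variables do not carry over. Pictures are saved under pics/ and viewed, at most 16 in all, crops included, and the job is handed in when it is done.

Besides the shell and the picture viewer there is one more tool, called in YAML: its name, and indented under it one key for each argument. jog_arm: Moves the arm, as the interface text tells. Its arguments: {"type":"object","properties":{"moves":{"type":"array"}},"required":["moves"]}

```bash
mkdir -p pics; ls; cat > h.py <<'E'
from plant import *
import numpy as np, cv2
def cloud(f,mask=None):
    d=f["depth"]; v,u=np.nonzero((d>0)&(mask if mask is not None else True))
    z=d[v,u]; c=np.stack([(u-f["cx"])/f["fx"]*z,(v-f["cy"])/f["fy"]*z,z],1)
    return (c-np.array(f["t"]))@np.array(f["R"]),u,v
E
python3 - <<'E'
from h import *
print(state())
for n in ["scene","side"]:
    f=grab_frame(n); cv2.imwrite(f"pics/{n}0.png",f["color"])
    R=np.array(f["R"]);print(n,"cam pos",(-R.T@np.array(f["t"])).round(3))
    for k in ["lid","lid_handle","dropper","jar","pot","carton","well_small","well_medium","well_wide","well_oblong","spray_can","candle"]:
        for r in regions_of(k,f)[:4]:
            if r["p"]<.2: continue
            P,_,_=cloud(f,r["pixels"])
            if len(P)<5: continue
            print(n,k,round(r["p"],2),np.round(r["rect"]),"med",np.median(P,0).round(3),"lo",np.percentile(P,3,0).round(3),"hi",np.percentile(P,97,0).round(3))
E
```

```text
pics
{'time': 0.0, 'joint_pos': array([-1.23798957e+00,  5.33323511e-02,  1.61431444e+00, -1.49614923e-05,
        1.47601750e+00, -1.18976913e-01]), 'joint_vel': array([ 4.31433899e-04,  9.08808697e-04,  2.62218815e-04,  2.36956287e-04,
       -5.56476773e-05,  1.05917970e-03]), 'joint_efforts': array([ 4.65891062e-04, -3.93673682e+01, -3.70177889e+01, -7.39309166e-05,
        7.07517276e-03,  2.98202082e-06]), 'tool_pos': array([ 0.27263817, -0.56162992,  0.20306607]), 'tool_rot': array([-1.02911299e-03,  9.74594063e-01,  2.23976204e-01, -1.17937891e-04]), 'contact_force': array([0.09047733, 0.64591548, 0.2879549 ]), 'ft_torque': array([ 0.01982216, -0.00042134, -0.00569964]), 'grasp_force': 0.0, 'gripper_width': 1.00327411303335}
scene cam pos [-0.231 -1.002  0.793]
scene lid 0.66 [207. 187.  83.  52.] med [0.446 0.135 0.134] lo [0.359 0.092 0.077] hi [0.567 0.297 0.167]
scene lid_handle 0.86 [209. 188.  85.  57.] med [0.446 0.132 0.134] lo [0.359 0.092 0.076] hi [0.566 0.296 0.167]
scene dropper 0.72 [274. 255.  16.  32.] med [ 0.427 -0.219  0.045] lo [ 0.416 -0.227 -0.   ] hi [ 
[... 1582 characters left out ...]
pot 0.67 [326. 287.  32.  25.] med [ 0.502 -0.542  0.056] lo [ 0.467 -0.572  0.007] hi [ 0.556 -0.482  0.061]
side pot 0.62 [298. 270.  15.  16.] med [ 0.481 -0.39   0.038] lo [ 0.455 -0.407  0.006] hi [ 0.513 -0.352  0.045]
side well_small 0.57 [263. 250.   5.  10.] med [ 0.419 -0.22   0.025] lo [ 0.415 -0.227  0.008] hi [ 0.428 -0.204  0.043]
side well_wide 0.24 [225. 191.  36.  37.] med [0.382 0.113 0.123] lo [ 0.238 -0.549  0.073] hi [0.442 0.296 0.43 ]
side spray_can 0.97 [305. 209.  17.  47.] med [ 0.631 -0.131  0.1  ] lo [ 0.614 -0.145  0.014] hi [ 0.664 -0.104  0.188]
side candle 0.89 [318. 239.  17.  34.] med [ 0.612 -0.297  0.059] lo [ 0.581 -0.316  0.   ] hi [ 0.667 -0.237  0.09 ]
```

```bash
python3 - <<'E'
import cv2
a=cv2.imread("pics/scene0.png");
cv2.imwrite("pics/s0.png",cv2.resize(a[130:375,130:457],None,fx=2.4,fy=2.4,interpolation=cv2.INTER_CUBIC))
E
```

```text
(no output)
```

View pics/s0.png

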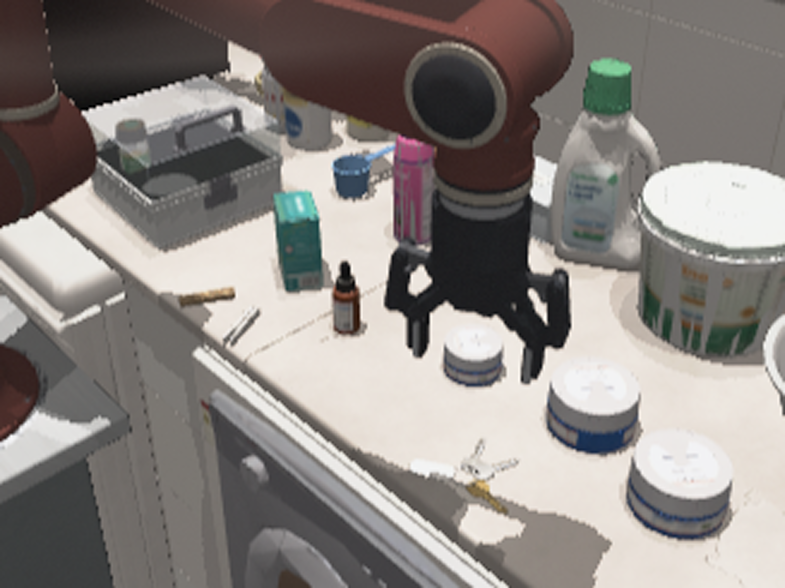

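The crop shows the case at far left with the jar visible through its lid. It stands in the left/robot-side well, crop (130,150), and the handle bar is at (210,125). The carton is at (298,240) and the dropper at (346,300).

There are three pots: (473,355), (593,405) and (680,483), which are full-frame (327,278), (379,298) and (411,330). The first is the smallest: top at z=0.043 and about 69 mm across, where the others are at 0.060.

```bash
python3 - <<'E'
from h import *
a=cv2.imread("pics/scene0.png"); cv2.imwrite("pics/pots.png",cv2.resize(a[240:360,290:450],None,fx=4,fy=4,interpolation=cv2.INTER_CUBIC))
f=grab_frame("scene");P,u,v=cloud(f)
def box(x0,x1,y0,y1,z0,z1):
    m=(P[:,0]>x0)&(P[:,0]<x1)&(P[:,1]>y0)&(P[:,1]<y1)&(P[:,2]>z0)&(P[:,2]<z1);return P[m]
for nm,b in dict(handle=(.3,.62,.05,.35,.148,.185),cartop=(.4,.52,-.16,-.02,.105,.12),pottop=(.43,.54,-.44,-.3,.037,.047),drop=(.39,.47,-.25,-.17,.02,.068),bulb=(.39,.47,-.25,-.17,.075,.105),casefront=(.3,.7,.05,.4,.02,.066),lidtop=(.3,.62,.05,.4,.13,.14)).items():
    Q=box(*b); print(nm,len(Q),Q.mean(0).round(4),Q.min(0).round(3),Q.max(0).round(3))
    if len(Q)>5:
        r=cv2.minAreaRect((Q[:,:2]*1000).astype(np.float32)); print("   rect",np.round(r[0],1),np.round(r[1],1),round(r[2],1), cv2.fitLine((Q[:,:2]*1000).astype(np.float32),cv2.DIST_HUBER,0,.01,.01).ravel().round(3))
Q=box(.3,.62,.05,.35,.148,.185); print(Q.round(3)[::max(1,len(Q)//25)])
E
```

```text
handle 136 [0.4609 0.1078 0.1673] [0.412 0.097 0.148] [0.514 0.117 0.177]
   rect [463.1 108.5] [ 16.9 102.7] 86.5 [ 9.96000e-01 -8.70000e-02  4.61973e+02  1.07668e+02]
cartop 212 [ 0.4611 -0.0825  0.1098] [ 0.424 -0.122  0.105] [ 0.5   -0.039  0.114]
   rect [462.6 -81.2] [78.  50.3] 59.0 [  0.551   0.834 460.609 -83.425]
pottop 306 [ 0.4877 -0.3736  0.041 ] [ 0.455 -0.406  0.037] [ 0.523 -0.339  0.046]
   rect [ 488.5 -372.1] [68.5 64.5] 44.2 [ 1.49000e-01  9.89000e-01  4.87773e+02 -3.74070e+02]
drop 154 [ 0.4266 -0.2193  0.0449] [ 0.415 -0.228  0.021] [ 0.448 -0.197  0.067]
   rect [ 428.5 -215.3] [25.9 32.5] 46.9 [   0.803   -0.595  426.558 -219.958]
bulb 45 [ 0.4312 -0.214   0.0853] [ 0.42  -0.224  0.075] [ 0.441 -0.202  0.103]
   rect [ 432.1 -214.6] [17.9 17.5] 49.1 [ 9.51000e-01 -3.10000e-01  4.31601e+02 -2.14338e+02]
casefront 1032 [0.4804 0.1334 0.0425] [0.354 0.05  0.02 ] [0.7   0.314 0.066]
   rect [528.3 185.1] [256.9 340.7] 87.5 [ 9.96000e-01 -9.40000e-02  4.66990e+02  1.00089e+02]
lidtop 1565 [0.4612 0.1988 0.1354] [0.356 0.09  0.13 ] [0.586 0.321 0.14 ]
   rect [470.2 204.3] [225.6 217.7] 86.3 [  0.729   0.684 455.56  196.974]
[[0.504 0.111 0.175]
 [0.5   0.105 0.175]
 [0.487 0.111 0.173]
 [0.503 0.104 0.171]
 [0.475 0.11  0.174]
 [0.49  0.103 0.172]
 [0.51  0.103 0.165]
 [0.467 0.111 0.173]
 [0.481 0.103 0.171]
 [0.506 0.104 0.162]
 [0.451 0.111 0.174]
 [0.469 0.108 0.17 ]
 [0.506 0.11  0.156]
 [0.438 0.115 0.174]
 [0.452 0.106 0.172]
 [0.471 0.106 0.166]
 [0.422 0.113 0.176]
 [0.435 0.104 0.175]
 [0.455 0.106 0.167]
 [0.509 0.097 0.152]
 [0.43  0.108 0.172]
 [0.417 0.113 0.17 ]
 [0.435 0.112 0.165]
 [0.413 0.114 0.164]
 [0.416 0.113 0.16 ]
 [0.416 0.108 0.158]
 [0.419 0.108 0.153]
 [0.414 0.106 0.149]]
```

View pics/pots.png

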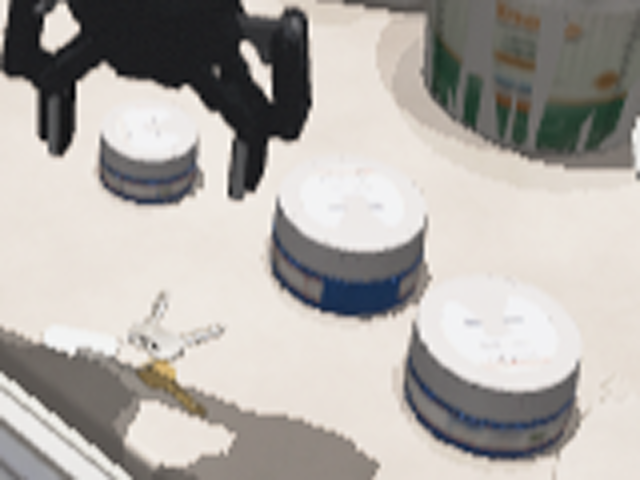

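The crop confirms that the pot at crop (150,155) is clearly the smallest. Next I open the lid: approach the handle at (0.463, 0.110, 0.170), case yaw about -0.088.

jog_arm:
  moves:
    - [[8.5,0,0,-1.2,0,0,0.108],[8.5,0,0,-1.2,0,0,0.108],[8.5,0,0,-1.2,0,0,0.108],[8.5,0,0,-1.2,0,0,0.108],[8.5,0,0,-1.2,0,0,0.108],[8.5,0.8,-4.0,0,0,0,0],[8.5,0.8,-4.0,0,0,0,0],[8.5,0.8,-4.0,0,0,0,0],[8.5,0.8,-4.0,0,0,0,0],[8.5,0.8,-4.0,0,0,0,0],[8.5,0.8,-4.0,0,0,0,0],[8.5,0.8,-4.0,0,0,0,0],[8.5,0.8,-4.0,0,0,0,0],[8.5,0.8,-4.0,0,0,0,0],[8.5,0.8,-4.0,0,0,0,0],[8.5,0.8,-4.0,0,0,0,0],[8.5,0.8,-4.0,0,0,0,0],[8.5,0.8,-4.0,0,0,0,0],[8.5,0.8,-4.0,0,0,0,0],[8.5,0.8,-4.0,0,0,0,0]]

```text
time: 3.02
tool_pos: [0.4454, 0.0269, 0.2647]
tool_rot: [0.0, 0.999, -0.044, 0.001]
contact_force: [0.5, -0.7, -0.3]
gripper_width: 0.996
grasp_force: 0.0
```

```bash
cat >> h.py <<'E'
from scipy.spatial.transform import Rotation as Ro
def pose():
    s=state();q=s["tool_rot"];R=Ro.from_quat([q[1],q[2],q[3],q[0]]).as_matrix();return s,np.array(s["tool_pos"]),R
def to(p,yaw=None,tilt=None):
    """print tool-frame shift (cm) to world p, and turn to point straight down with tool x at yaw; if turned first, shift in the new frame"""
    s,t,R=pose()
    if yaw is not None:
        c,n=np.cos(yaw),np.sin(yaw);G=np.array([[c,n,0],[n,-c,0],[0,0,-1.]])
        rv=Ro.from_matrix(R.T@G).as_rotvec()
    else: G,rv=R,np.zeros(3)
    print("t",round(s["time"],2),"pos",t.round(4),"z",R[:,2].round(3),"xyaw",round(np.arctan2(R[1,0],R[0,0]),3),"F",np.round(s["contact_force"],1),"w",round(s["gripper_width"],3),"gf",round(s["grasp_force"],1))
    print("  turn",rv.round(3),"shift cm after turn",((np.array(p)-t)@G*100).round(2))
E
python3 -c "
from h import *
to([.463,.1095,.151],-.088)
f=grab_frame('wrist'); cv2.imwrite('pics/w1.png',f['color'])"
```

```text
t 3.02 pos [0.4454 0.0269 0.2647] z [ 0.001 -0.    -1.   ] xyaw -0.088 F [ 0.5 -0.7 -0.3] w 0.996 gf 0.0
  turn [ 0.    -0.001 -0.   ] shift cm after turn [ 1.03 -8.38 11.37]
```

jog_arm:
  moves:
    - [[8.5,0.4,-2.8,0,0,0,0],[8.5,0.3,-2.8,0,0,0,0],[8.5,0.3,-2.8,0,0,0,0],[8.5,0,0,3,0,0,0],[8.5,0,0,3,0,0,0],[8.5,0,0,3,0,0,0],[8.5,0,0,2.3,0,0,0],[0,0,0,0,0,0,0],[0,0,0,0,0,0,0],[0,0,0,0,0,0,0],[0,0,0,0,0,0,0],[0,0,0,0,0,0,0],[0,0,0,0,0,0,0],[0,0,0,0,0,0,0],[0,0,0,0,0,0,0]]

```text
time: 4.32
tool_pos: [0.4629, 0.1076, 0.1519]
tool_rot: [-0.0, 0.999, -0.044, 0.0]
contact_force: [0.2, -0.5, 0.2]
gripper_width: 0.001
grasp_force: 0.0
```

```bash
python3 - <<'E'
from h import *
to([.463,.1095,.151],-.088)
f=grab_frame('scene'); cv2.imwrite('pics/s1.png',cv2.resize(f['color'][120:280,130:350],None,fx=3,fy=3))
# arc: displacement in case frame (y hinge, z up) per 0.1 rad ; tool y=-hinge, tool z=-up ; keep orientation
import math
r=math.hypot(.204,.1);a0=math.atan2(.1,.204)
for th in np.arange(0,1.51,.1):
    a=a0+th; print(round(th,1),"y",round((.204-r*math.cos(a))*100,2),"z",round((r*math.sin(a)-.1)*100,2))
E
```

```text
t 4.32 pos [0.4629 0.1076 0.1519] z [ 0.001  0.    -1.   ] xyaw -0.088 F [ 0.2 -0.5  0.2] w 0.001 gf 0.0
  turn [-0.    -0.001 -0.   ] shift cm after turn [-0.01 -0.19  0.09]
0.0 y 0.0 z 0.0
0.1 y 1.1 z 1.99
0.2 y 2.39 z 3.85
0.3 y 3.87 z 5.58
0.4 y 5.5 z 7.15
0.5 y 7.29 z 8.56
0.6 y 9.21 z 9.77
0.7 y 11.24 z 10.79
0.8 y 13.36 z 11.6
0.9 y 15.55 z 12.2
1.0 y 17.79 z 12.57
1.1 y 20.06 z 12.72
1.2 y 22.33 z 12.64
1.3 y 24.58 z 12.33
1.4 y 26.79 z 11.8
1.5 y 28.93 z 11.06
```

View pics/s1.png

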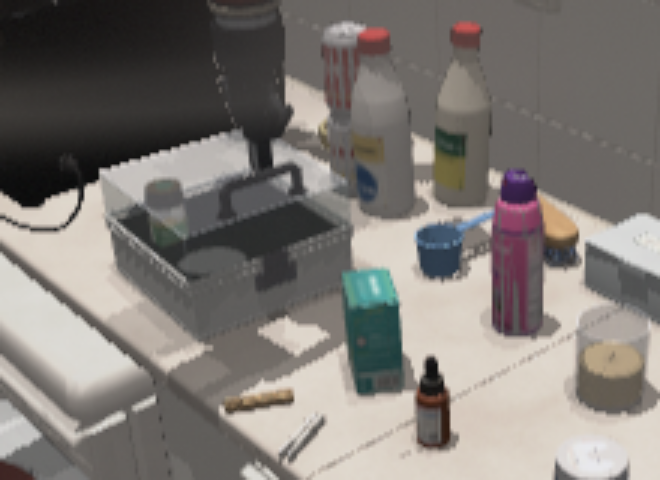

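```bash
python3 - <<'E'
from h import *
s,t,R=pose()
f=grab_frame('scene')
for p in [t,t-R[:,2]*.05,t-R[:,2]*.1,[.463,.1095,.17]]:
    c=np.array(f["R"])@p+f["t"]; u=c[0]/c[2]*f["fx"]+f["cx"];v=c[1]/c[2]*f["fy"]+f["cy"]; print(np.round(p,3),u.round(1),v.round(1),"z",c[2].round(3),"d",f["depth"][int(v),int(u)], "crop",((u-130)*3).round(),((v-120)*3).round())
P,u,v=cloud(f)
m=(P[:,0]>.3)&(P[:,0]<.6)&(P[:,1]>.05)&(P[:,1]<.25)&(P[:,2]>.15)&(P[:,2]<.3);Q=P[m]
for z in np.arange(.15,.3,.01):
    q=Q[abs(Q[:,2]-z)<.005]; print(z.round(2),len(q),q.min(0).round(3),q.max(0).round(3)) if len(q) else 0
w=grab_frame('wrist'); cv2.imwrite('pics/w2.png',w['color'])
E
```

```text
[0.463 0.108 0.152] 217.1 183.4 z 1.437 d 1.4793069 crop 261.0 190.0
[0.463 0.108 0.202] 215.6 169.7 z 1.411 d 1.3996971 crop 257.0 149.0
[0.463 0.108 0.252] 214.2 155.5 z 1.385 d 1.3621204 crop 252.0 107.0
[0.463 0.11  0.17 ] 216.3 178.2 z 1.429 d 1.4262424 crop 259.0 175.0
0.15 8 [0.411 0.1   0.15 ] [0.511 0.114 0.155]
0.16 20 [0.412 0.101 0.155] [0.516 0.116 0.163]
0.17 83 [0.411 0.1   0.165] [0.511 0.117 0.175]
0.18 23 [0.422 0.098 0.175] [0.497 0.114 0.185]
0.19 18 [0.453 0.091 0.185] [0.471 0.114 0.194]
0.2 22 [0.452 0.091 0.195] [0.478 0.11  0.205]
0.21 23 [0.453 0.09  0.205] [0.469 0.116 0.215]
0.22 17 [0.451 0.079 0.216] [0.474 0.13  0.225]
0.23 42 [0.449 0.071 0.226] [0.471 0.146 0.235]
0.24 34 [0.448 0.063 0.235] [0.469 0.147 0.245]
0.25 57 [0.447 0.053 0.245] [0.47  0.157 0.255]
0.26 51 [0.447 0.05  0.255] [0.469 0.169 0.265]
0.27 60 [0.443 0.05  0.265] [0.472 0.169 0.275]
0.28 63 [0.443 0.056 0.275] [0.469 0.147 0.285]
0.29 46 [0.443 0.063 0.285] [0.472 0.133 0.295]
```

View pics/w2.png

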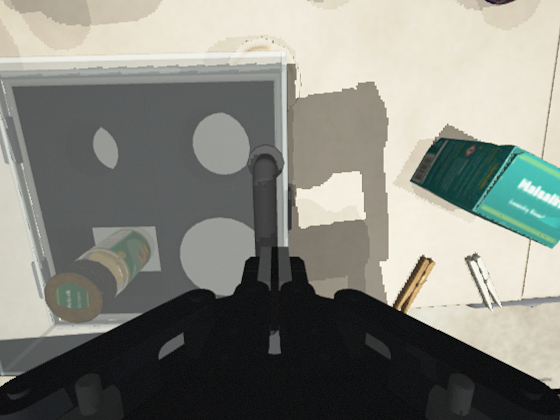

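```bash
python3 - <<'E'
import cv2
a=cv2.imread("pics/w2.png"); cv2.imwrite("pics/w2c.png",cv2.resize(a[130:370,180:380],None,fx=2.5,fy=2.5,interpolation=cv2.INTER_CUBIC))
E
```

```text
(no output)
```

View pics/w2c.png

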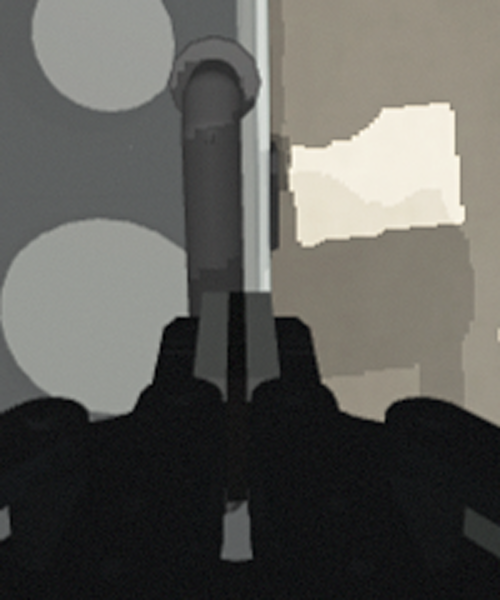

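jog_arm:
  moves:
    - [[0,0,0,-3,0,0,0],[0,0,0,-3,0,0,0],[0,0,0,-3,0,0,0]]

```text
time: 4.72
tool_pos: [0.462, 0.1076, 0.2416]
tool_rot: [0.0, 0.999, -0.044, -0.001]
contact_force: [0.5, -0.1, -0.2]
gripper_width: -0.001
grasp_force: 0.0
```

```bash
python3 - <<'E'
from h import *
to([.463,.1095,.151],-.088)
for n in ['scene','side']:
    f=grab_frame(n)
    P,u,v=cloud(f)
    m=(abs(P[:,0]-.463)<.04)&(abs(P[:,1]-.108)<.06)&(P[:,2]>.18)&(P[:,2]<.32);Q=P[m]
    for z in np.arange(.18,.31,.01):
        q=Q[abs(Q[:,2]-z)<.005]; print(n,z.round(2),len(q),q.min(0).round(3),q.max(0).round(3)) if len(q) else 0
f=grab_frame('scene');cv2.imwrite('pics/s2.png',cv2.resize(f['color'][130:210,160:270],None,fx=6,fy=6,interpolation=cv2.INTER_CUBIC))
E
```

```text
t 4.72 pos [0.462  0.1076 0.2416] z [-0.002 -0.    -1.   ] xyaw -0.088 F [ 0.5 -0.1 -0.2] w -0.001 gf 0.0
  turn [ 0.     0.002 -0.   ] shift cm after turn [ 0.09 -0.2   9.06]
scene 0.27 8 [0.451 0.098 0.268] [0.47  0.107 0.274]
scene 0.28 25 [0.452 0.09  0.275] [0.469 0.113 0.285]
scene 0.29 24 [0.452 0.09  0.285] [0.469 0.112 0.295]
scene 0.3 25 [0.451 0.09  0.295] [0.472 0.114 0.305]
side 0.18 1 [0.472 0.104 0.18 ] [0.472 0.104 0.18 ]
side 0.28 7 [0.453 0.095 0.278] [0.474 0.108 0.283]
side 0.29 12 [0.45  0.092 0.286] [0.476 0.107 0.294]
side 0.3 18 [0.453 0.093 0.295] [0.476 0.113 0.305]
```

View pics/s2.png

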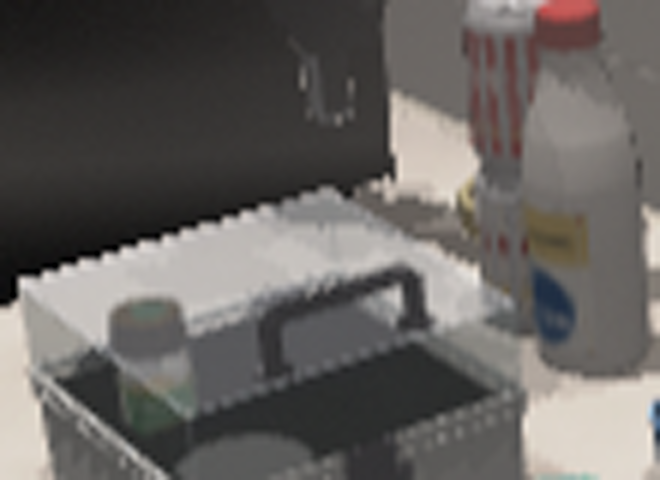

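```bash
python3 - <<'E'
from h import *
s,t,R=pose()
w=grab_frame('wrist')
print("cam in tool",((-np.array(w["R"]).T@np.array(w["t"])-t)@R).round(4), (np.array(w["R"])@R).round(2).tolist())
for b in [-.01,0,.01,.02,.03,.04,.05]:
    p=t-R[:,2]*b;c=np.array(w["R"])@p+w["t"];print(b,(c[:2]/c[2]*w["fx"]+[w["cx"],w["cy"]]).round(1),c[2].round(3))
for v in range(225,300,8): print(v,[round(float(w["depth"][v,u]),3) for u in range(250,304,6)])
E
```

```text
cam in tool [ 0.0696 -0.0009 -0.1694] [[0.0, 1.0, -0.0], [-0.96, 0.0, -0.27], [-0.27, 0.0, 0.96]]
-0.01 [275.4 238.6] 0.192
0 [275.5 244.8] 0.182
0.01 [275.6 251.6] 0.172
0.02 [275.7 259.3] 0.163
0.03 [275.8 267.9] 0.153
0.04 [275.9 277.7] 0.143
0.05 [276.  288.9] 0.134
225 [0.293, 0.294, 0.293, 0.252, 0.253, 0.293, 0.437, 0.437, 0.437]
233 [0.295, 0.296, 0.296, 0.254, 0.254, 0.295, 0.44, 0.439, 0.439]
241 [0.297, 0.299, 0.297, 0.256, 0.257, 0.298, 0.444, 0.444, 0.445]
249 [0.3, 0.299, 0.146, 0.144, 0.145, 0.145, 0.145, 0.447, 0.446]
257 [0.148, 0.147, 0.136, 0.138, 0.138, 0.137, 0.137, 0.147, 0.146]
265 [0.139, 0.139, 0.128, 0.129, 0.129, 0.128, 0.129, 0.138, 0.139]
273 [0.131, 0.131, 0.122, 0.122, 0.122, 0.123, 0.122, 0.131, 0.13]
281 [0.111, 0.114, 0.115, 0.117, 0.117, 0.117, 0.117, 0.113, 0.111]
289 [0.108, 0.107, 0.11, 0.108, 0.117, 0.118, 0.108, 0.108, 0.106]
297 [0.104, 0.104, 0.103, 0.108, 0.118, 0.111, 0.105, 0.104, 0.104]
```

jog_arm:
  moves:
    - [[8.5,0,0,0,0,0,0],[8.5,0,0,0,0,0,0],[8.5,0,0,0,0,0,0],[8.5,0,0,0,0,0,0],[8.5,0,0,0,0,0,0],[8.5,0,0,0,0,0,0],[8.5,0,0,0,0,0,0]]

```text
time: 5.5
tool_pos: [0.4625, 0.1076, 0.2411]
tool_rot: [0.0, 0.999, -0.044, -0.0]
contact_force: [-0.1, -0.5, 0.4]
gripper_width: 0.974
grasp_force: 0.0
```

```bash
python3 - <<'E'
from h import *
s,t,R=pose(); print(s["gripper_width"])
for n in ["wrist","scene","side"]:
    w=grab_frame(n);P,u,v=cloud(w);T=(P-t)@R
    m=(abs(T[:,0])<.03)&(abs(T[:,1])<.07)&(T[:,2]>-.09)&(T[:,2]<.03);Q=T[m]
    for z in np.arange(-.085,.03,.01):
        q=Q[abs(Q[:,2]-z)<.005]; print(n,z.round(3),len(q),q.min(0).round(3),q.max(0).round(3)) if len(q) else 0
E
```

```text
0.9740509956392605
wrist -0.085 3216 [-0.011 -0.07  -0.09 ] [ 0.015  0.07  -0.08 ]
wrist -0.075 1372 [-0.002 -0.055 -0.08 ] [ 0.013  0.059 -0.07 ]
wrist -0.065 1682 [-0.01  -0.057 -0.07 ] [ 0.013  0.055 -0.06 ]
wrist -0.055 1407 [-0.01  -0.056 -0.06 ] [ 0.013  0.055 -0.05 ]
wrist -0.045 893 [-0.01  -0.055 -0.05 ] [ 0.013  0.054 -0.04 ]
wrist -0.035 53 [-0.009 -0.043 -0.04 ] [ 0.009  0.041 -0.039]
scene -0.085 36 [-0.012 -0.066 -0.09 ] [ 0.012  0.07  -0.08 ]
scene -0.075 39 [-0.011 -0.055 -0.079] [ 0.012  0.059 -0.07 ]
scene -0.065 43 [-0.01  -0.048 -0.07 ] [ 0.012  0.062 -0.06 ]
scene -0.055 44 [-0.01  -0.048 -0.06 ] [ 0.013  0.06  -0.05 ]
scene -0.045 30 [-0.01  -0.048 -0.05 ] [ 0.012  0.057 -0.04 ]
scene -0.035 3 [-0.001 -0.047 -0.04 ] [ 0.008  0.047 -0.039]
side -0.085 13 [-0.014 -0.049 -0.088] [ 0.001  0.069 -0.081]
side -0.075 18 [-0.013 -0.046 -0.079] [ 0.011  0.062 -0.072]
side -0.065 26 [-0.012 -0.049 -0.07 ] [ 0.01   0.059 -0.06 ]
side -0.055 21 [-0.012 -0.055 -0.059] [ 0.009  0.065 -0.05 ]
side -0.045 21 [-0.012 -0.049 -0.05 ] [ 0.008  0.058 -0.041]
```

The three cameras agree that the real finger tips sit 28 mm (shut) to 40 mm (open) behind the reported TCP. I allow for that from here on: the grasp point is about 47 mm behind the TCP.

jog_arm:
  moves:
    - [[8.5,0,-0.2,3,0,0,0],[8.5,0,0,3,0,0,0],[8.5,0,0,3,0,0,0],[8.5,0,0,2.8,0,0,0],[0,0,0,0,0,0,0],[0,0,0,0,0,0,0],[0,0,0,0,0,0,0],[0,0,0,0,0,0,0],[0,0,0,0,0,0,0],[0,0,0,0,0,0,0],[0,0,0,0,0,0,0]]

```text
time: 6.57
tool_pos: [0.4644, 0.1119, 0.1257]
tool_rot: [-0.003, 0.999, -0.044, 0.002]
contact_force: [0.3, 7.9, 3.4]
gripper_width: 0.115
grasp_force: 58.4
```

jog_arm:
  moves:
    - [[0,0,-1.1,-2.0,0,0,0],[0,0,-1.3,-1.9,0,0,0],[0,0,-1.5,-1.7,0,0,0],[0,0,-1.6,-1.6,0,0,0],[0,0,-1.8,-1.4,0,0,0],[0,0,-1.9,-1.2,0,0,0]]

```text
time: 7.07
tool_pos: [0.4702, 0.2, 0.2242]
tool_rot: [0.003, 0.999, -0.044, -0.001]
contact_force: [-6.0, -6.8, 5.7]
gripper_width: 0.115
grasp_force: 58.6
```

jog_arm:
  moves:
    - [[0,0,-2.0,-1.0,0,0,0],[0,0,-2.1,-0.8,0,0,0],[0,0,-2.2,-0.6,0,0,0],[0,0,-2.2,-0.4,0,0,0],[0,0,-2.3,-0.2,0,0,0],[0,0,-2.3,0.1,0,0,0],[0,0,-2.2,0.3,0,0,0],[0,0,0,0,0,0,0]]

```text
time: 7.73
tool_pos: [0.4837, 0.3577, 0.2503]
tool_rot: [-0.002, 0.999, -0.042, 0.0]
contact_force: [-6.9, 0.6, 8.2]
gripper_width: 0.111
grasp_force: 62.3
```

```bash
python3 - <<'E'
from h import *
to([.5,.35,.3],-.088)
f=grab_frame('scene'); cv2.imwrite('pics/s3.png',cv2.resize(f['color'][50:280,120:350],None,fx=2.5,fy=2.5))
E
```

```text
t 7.73 pos [0.4837 0.3577 0.2503] z [ 0.001  0.004 -1.   ] xyaw -0.084 F [-6.9  0.6  8.2] w 0.111 gf 62.3
  turn [-0.004 -0.     0.004] shift cm after turn [ 1.69  0.63 -4.97]
```

View pics/s3.png

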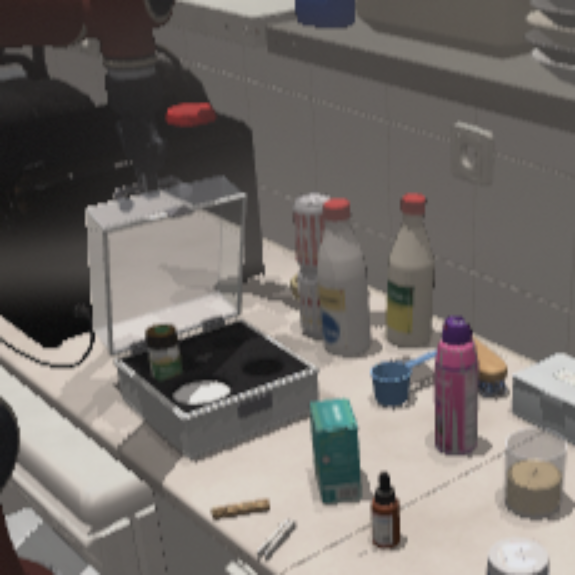

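The lid stands at about 1.3 rad, past the tipping point. I release it and rise.

jog_arm:
  moves:
    - [[8.5,0,0,0,0,0,0],[8.5,0,0,0,0,0,0],[8.5,0,0,0,0,0,0],[8.5,0,0,0,0,0,0],[8.5,0,0,-1.5,0,0,0],[8.5,0,0,-1.5,0,0,0],[8.5,0,0,-1.5,0,0,0],[8.5,0,0,-1.5,0,0,0],[8.5,0,4,0,0,0,0],[8.5,-1,4,0,0,0,0],[8.5,-1,4,0,0,0,0],[8.5,-1,4,0,0,0,0],[8.5,-1,4,0,0,0,0],[8.5,-1,4,0,0,0,0],[8.5,-1,0,0,0,0,0]]

```text
time: 9.03
tool_pos: [0.4033, 0.1149, 0.3097]
tool_rot: [0.001, 0.999, -0.048, 0.002]
contact_force: [-0.2, 1.1, -0.3]
gripper_width: 0.997
grasp_force: 0.0
```

```bash
python3 - <<'E'
from h import *
to([.463,.21,.25],-.088)
for n in ['scene','wrist']:
    f=grab_frame(n); cv2.imwrite(f'pics/{n}4.png',f['color'])
    for k in ["lid","jar","well_small","well_medium","well_wide","well_oblong"]:
        for r in regions_of(k,f)[:3]:
            if r["p"]<.2: continue
            P,_,_=cloud(f,r["pixels"])
            print(n,k,round(r["p"],2),np.round(r["rect"]),"med",np.median(P,0).round(3),"lo",np.percentile(P,3,0).round(3),"hi",np.percentile(P,97,0).round(3))
E
```

```text
t 9.03 pos [0.4033 0.1149 0.3097] z [ 0.004 -0.002 -1.   ] xyaw -0.096 F [-0.2  1.1 -0.3] w 0.997 gf 0.0
  turn [ 0.002 -0.004 -0.008] shift cm after turn [  5.11 -10.     5.97]
scene lid 0.68 [180. 156.  72.  70.] med [0.486 0.394 0.158] lo [0.374 0.326 0.066] hi [0.587 0.424 0.271]
scene lid 0.46 [332. 239.  24.  33.] med [ 0.605 -0.29   0.059] lo [ 0.582 -0.315  0.005] hi [ 0.656 -0.243  0.09 ]
scene well_small 0.53 [211. 186.  36.  17.] med [0.53  0.26  0.069] lo [0.476 0.204 0.053] hi [0.571 0.3   0.072]
scene well_medium 0.73 [225. 196.  34.  18.] med [0.524 0.167 0.068] lo [0.47  0.105 0.043] hi [0.562 0.196 0.072]
scene well_wide 0.91 [201. 204.  35.  13.] med [0.425 0.174 0.064] lo [0.37  0.111 0.054] hi [0.464 0.208 0.072]
scene well_oblong 0.48 [186. 192.  35.  16.] med [0.457 0.265 0.067] lo [0.376 0.214 0.041] hi [0.471 0.307 0.072]
wrist lid 0.95 [ 64. 140. 127. 266.] med [0.477 0.381 0.1  ] lo [0.376 0.321 0.062] hi [0.585 0.405 0.185]
wrist jar 0.8 [166. 172.  60.  45.] med [0.425 0.251 0.119] lo [0.404 0.239 0.029] hi [0.443 0.278 0.121]
wrist well_small 0.85 [158.  88.  92.  89.] med [0.529 0.257 0.069] lo [0.477 0.204 0.025] hi [0.571 0.299 0.071]
wrist well_medium 0.92 [240.  88.  84.  86.] med [0.522 0.155 0.069] lo [0.471 0.106 0.019] hi [0.564 0.199 0.071]
wrist well_wide 0.96 [244. 166.  83.  74.] med [0.418 0.16  0.058] lo [0.371 0.112 0.055] hi [0.465 0.206 0.071]
wrist well_wide 0.72 [ 64. 139. 128. 263.] med [0.476 0.381 0.1  ] lo [0.376 0.32  0.062] hi [0.585 0.405 0.185]
wrist well_wide 0.21 [548.   6.  24.  12.] med [ 0.59  -0.257  0.014] lo [ 0.585 -0.271  0.004] hi [ 0.598 -0.248  0.027]
wrist well_oblong 0.91 [166. 168.  79.  74.] med [0.439 0.258 0.068] lo [0.377 0.211 0.014] hi [0.473 0.307 0.071]
```

View pics/wrist4.png

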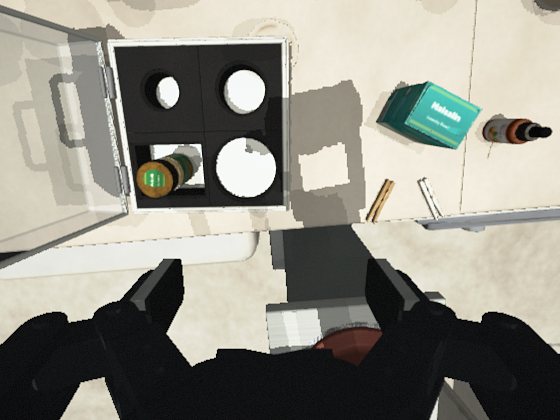

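The lid stands open to its stop. The wells in the wrist image are small (163,90), medium (243,90), wide (245,167) and oblong (170,167), with the jar leaning into the view at (155,178).

```bash
python3 - <<'E'
from h import *
f=grab_frame('wrist');P,u,v=cloud(f)
def rng(x0,x1,y0,y1,z0,z1):
    return P[(P[:,0]>x0)&(P[:,0]<x1)&(P[:,1]>y0)&(P[:,1]<y1)&(P[:,2]>z0)&(P[:,2]<z1)]
def mc(n,Q):
    xy=(Q[:,:2]*1000).astype(np.float32); c,r=cv2.minEnclosingCircle(xy); q=cv2.minAreaRect(xy)
    print(n,len(Q),"circ",np.round(c,1),round(r,1),"rect",np.round(q[0],1),np.round(q[1],1),round(q[2],1),"z",np.median(Q[:,2]).round(4))
mc("rim",rng(.34,.62,.08,.318,.062,.078))
mc("wide",rng(.37,.47,.11,.21,.045,.0605))
mc("med",rng(.475,.565,.11,.2,.005,.03))
mc("small",rng(.475,.57,.21,.3,.005,.035))
mc("jar",rng(.38,.47,.2,.31,.108,.14))
mc("jarall",rng(.38,.47,.2,.31,.08,.14))
mc("carton",rng(.38,.55,-.16,0,.104,.118))
mc("cartonall",rng(.38,.55,-.16,0,.01,.118))
mc("dropbulb",rng(.38,.5,-.27,-.17,.078,.11))
mc("dropall",rng(.38,.5,-.27,-.17,.01,.11))
E
```

```text
rim 21478 circ [471.7 209.6] 154.9 rect [470.9 210.7] [227.8 218.3] 86.2 z 0.0694
wide 2861 circ [430.4 161.9] 54.3 rect [422.8 159.3] [81.5 92.7] 89.0 z 0.0562
med 1444 circ [517.4 152.7] 28.9 rect [518.7 153.8] [54.  57.6] 37.8 z 0.0204
small 628 circ [525.3 256.2] 21.0 rect [526.2 258. ] [33.7 35.7] 31.7 z 0.0254
jar 1172 circ [421.7 260.2] 22.1 rect [422.  260.3] [42.5 42.8] 83.2 z 0.1199
jarall 1447 circ [421.6 259.9] 22.4 rect [422.2 259.8] [43.5 43.2] 83.7 z 0.1196
carton 3015 circ [464.4 -76.8] 43.6 rect [464.1 -77.1] [73.2 51.4] 60.5 z 0.1104
cartonall 4562 circ [464.4 -76.8] 43.6 rect [464.  -76.4] [74.3 52.8] 60.2 z 0.1095
dropbulb 223 circ [ 435.  -206.3] 8.1 rect [ 435.2 -207. ] [14.  13.2] 47.4 z 0.0929
dropall 1317 circ [ 434.8 -207.5] 16.9 rect [ 435. -204.] [26.2 33.4] 86.3 z 0.0589
```

jog_arm:
  moves:
    - [[6.5,0.1,-3.6,0,0,0,0],[6.5,0.2,-3.7,0,0,0,0],[6.5,0.1,-3.6,0,0,0,0],[6.5,0.1,-3.7,0,0,0,0],[6.5,0,0,4,0,0,0],[6.5,0,0,4,0,0,0],[6.5,0,0,4,0,0,0],[6.5,0,0,3,0,0,0],[6.5,0,0,0,0,0,0]]

```text
time: 10.53
tool_pos: [0.4164, 0.2629, 0.1491]
tool_rot: [0.003, 0.999, -0.044, -0.006]
contact_force: [-1.5, 0.3, -0.7]
gripper_width: 0.764
grasp_force: 0.0
```

```bash
python3 - <<'E'
from h import *
to([.4217,.260,.053],-.088)
f=grab_frame('wrist');P,u,v=cloud(f);s,t,R=pose();T=(P-t)@R
m=(abs(T[:,0])<.03)&(abs(T[:,1])<.07)&(T[:,2]>-.07)&(T[:,2]<-.02)
print("tip",np.percentile(T[m][:,2],99.5).round(4))
m=(P[:,2]>.1)&(P[:,2]<.128)&(abs(P[:,0]-.42)<.06)&(abs(P[:,1]-.26)<.05)
c,r=cv2.minEnclosingCircle((P[m][:,:2]*1000).astype(np.float32));print("jar",c,r,m.sum())
E
```

```text
t 10.53 pos [0.4164 0.2629 0.1491] z [-0.013 -0.006 -1.   ] xyaw -0.088 F [-1.5  0.3 -0.7] w 0.764 gf 0.0
  turn [0.007 0.013 0.   ] shift cm after turn [0.55 0.24 9.61]
tip -0.0294
jar (421.7162170410156, 261.0491638183594) 22.349750518798828 3371
```

jog_arm:
  moves:
    - [[6.5,0,0.1,3,0,0,0],[6.5,0,0,3,0,0,0],[6.5,0,0,2,0,0,0],[6.5,0,0,0,0,0,0]]

```text
time: 10.92
tool_pos: [0.42, 0.2632, 0.0757]
tool_rot: [0.001, 0.999, -0.044, -0.002]
contact_force: [-0.5, -0.5, -0.8]
gripper_width: 0.76
grasp_force: 0.0
```

```bash
python3 -c "
from h import *
to([.4217,.261,.053],-.088)"
```

```text
t 10.92 pos [0.42   0.2632 0.0757] z [-0.004 -0.002 -1.   ] xyaw -0.089 F [-0.5 -0.5 -0.8] w 0.76 gf 0.0
  turn [ 0.002  0.004 -0.001] shift cm after turn [0.19 0.2  2.27]
```

jog_arm:
  moves:
    - [[6.5,0.1,0.2,1.3,0,0,0],[6.5,0,0,1.0,0,0,0],[0,0,0,0,0,0,0],[0,0,0,0,0,0,0],[0,0,0,0,0,0,0],[0,0,0,0,0,0,0],[0,0,0,0,0,0,0],[0,0,0,0,0,0,0]]

```text
time: 11.58
tool_pos: [0.4232, 0.2623, 0.056]
tool_rot: [-0.001, 0.999, -0.044, 0.001]
contact_force: [-0.1, -0.6, 5.5]
gripper_width: 0.503
grasp_force: 60.9
```

jog_arm:
  moves:
    - [[0,0,0,-2,0,0,0],[0,0,0,-3,0,0,0],[0,0,0,-3.4,0,0,0],[0,2.5,2.5,0,0,0,0],[0,3,2.5,0,0,0,0],[0,3,2.5,0,0,0,0],[0,2,2.4,0,0,0,0],[0,0,0,0,0,0,0],[0,0,0,0,0,0,0],[0,0,0,0,0,0,0]]

```text
time: 12.42
tool_pos: [0.5171, 0.1541, 0.1376]
tool_rot: [-0.0, 0.999, -0.044, -0.001]
contact_force: [-0.7, -0.1, -1.5]
gripper_width: 0.501
grasp_force: 61.2
```

```bash
python3 - <<'E'
from h import *
to([.519,.1544,.0615],-.088)
f=grab_frame('scene');cv2.imwrite('pics/s5.png',f['color'])
for nm in ['scene','side']:
    f=grab_frame(nm)
    P,u,v=cloud(f)
    m=(P[:,2]>.098)&(P[:,2]<.125)&(abs(P[:,0]-.52)<.04)&(abs(P[:,1]-.154)<.04);Q=P[m]
    print(len(Q),Q.mean(0).round(4),Q.min(0).round(4),Q.max(0).round(4))
f=grab_frame('wrist');P,u,v=cloud(f);cv2.imwrite('pics/w5.png',f['color'])
m=(P[:,2]>.062)&(P[:,2]<.075)&(abs(P[:,0]-.47)<.15)&(P[:,1]>.05)&(P[:,1]<.31)
print(cv2.minAreaRect((P[m][:,:2]*1000).astype(np.float32)),cv2.minAreaRect((P[m&(P[:,1]<.15)][:,:2]*1000).astype(np.float32)))
E
```

```text
t 12.42 pos [0.5171 0.1541 0.1376] z [-0.002  0.    -1.   ] xyaw -0.088 F [-0.7 -0.1 -1.5] w 0.501 gf 61.2
  turn [-0.     0.002 -0.   ] shift cm after turn [ 0.19 -0.04  7.61]
82 [0.5059 0.1391 0.1124] [0.4891 0.1247 0.0984] [0.5286 0.1633 0.1246]
54 [0.5059 0.1389 0.1121] [0.4902 0.1202 0.0982] [0.5273 0.1618 0.1249]
((470.4628601074219, 206.02621459960938), (218.1766815185547, 217.6245880126953), 86.17035675048828) ((478.13995361328125, 124.83576965332031), (59.918182373046875, 191.84727478027344), 87.14363861083984)
```

jog_arm:
  moves:
    - [[0,0.1,0,2.5,0,0,0],[0,0,0,2.5,0,0,0],[0,0,0,1.5,0,0,0],[0,0,0,0.9,0,0,0],[0,0,0,0,0,0,0],[0,0,0,0,0,0,0]]

```text
time: 13.12
tool_pos: [0.519, 0.1543, 0.0648]
tool_rot: [-0.0, 0.999, -0.044, 0.0]
contact_force: [0.2, -0.1, -1.0]
gripper_width: 0.504
grasp_force: 61.5
```

jog_arm:
  moves:
    - [[0,0,0,0.3,0,0,0],[0,0,0,0,0,0,0],[6.5,0,0,0,0,0,0],[6.5,0,0,0,0,0,0],[6.5,0,0,0,0,0,0],[6.5,0,0,-1.5,0,0,0],[6.5,0,0,-3,0,0,0],[6.5,0,0,-3,0,0,0]]

```text
time: 13.78
tool_pos: [0.5177, 0.1536, 0.1359]
tool_rot: [0.0, 0.999, -0.044, -0.002]
contact_force: [0.6, 0.1, -0.0]
gripper_width: 0.757
grasp_force: 0.0
```

jog_arm:
  moves:
    - [[8.5,0,0,-1,0,0,-0.114],[8.5,0,0,-1,0,0,-0.114],[8.5,0,0,-1,0,0,-0.114],[8.5,0,0,0,0,0,-0.114],[8.5,0,0,0,0,0,-0.114],[8.5,0,0,0,0,0,-0.114],[8.5,0,0,0,0,0,-0.114],[8.5,0,0,0,0,0,-0.114],[8.5,0,0,0,0,0,-0.114],[8.5,0,0,0,0,0,-0.114],[8.5,-3.8,1.1,0,0,0,0],[8.5,-3.8,1.1,0,0,0,0],[8.5,-3.8,1.1,0,0,0,0],[8.5,-3.8,1.1,0,0,0,0],[8.5,-3.8,1.1,0,0,0,0],[8.5,-3.8,1.1,0,0,0,0],[8.5,0,0,0,0,0,0],[8.5,0,0,0,0,0,0]]

```text
time: 15.28
tool_pos: [0.4629, -0.0787, 0.1668]
tool_rot: [0.0, 0.866, 0.5, 0.0]
contact_force: [0.2, -0.2, -0.8]
gripper_width: 0.996
grasp_force: 0.0
```

```bash
cat >> h.py <<'E'
def sel(P,x,y,z0,z1,h=.07):
    return P[(abs(P[:,0]-x)<h)&(abs(P[:,1]-y)<h)&(P[:,2]>z0)&(P[:,2]<z1)]
def fit(n,Q):
    xy=(Q[:,:2]*1000).astype(np.float32); c,r=cv2.minEnclosingCircle(xy); q=cv2.minAreaRect(xy)
    print(n,len(Q),"circ",np.round(c,1),round(r,1),"rect",np.round(q[0],1),np.round(q[1],1),round(q[2],1),"z",np.round(np.percentile(Q[:,2],[3,50,97]),4))
E
python3 - <<'E'
from h import *
print(state()["joint_pos"].round(2))
f=grab_frame('wrist');P,u,v=cloud(f)
fit("carton",sel(P,.464,-.077,.1,.118)); fit("dropper",sel(P,.435,-.207,.02,.07,.04)); fit("bulb",sel(P,.435,-.207,.078,.11,.04))
to([.464,-.077,.06],1.052)
f=grab_frame('scene');P,u,v=cloud(f);fit("jar",sel(P,.518,.154,.1,.14,.05))
E
```

```text
[-0.33 -0.31  2.01  0.    1.45  0.2 ]
carton 5977 circ [463.8 -76.8] 43.8 rect [463.9 -76.8] [72.8 50.9] 60.2 z [0.1078 0.1103 0.1122]
dropper 961 circ [ 434.9 -206.5] 16.7 rect [ 435.8 -204. ] [25.9 33.3] 68.9 z [0.0223 0.0523 0.0686]
bulb 289 circ [ 434.6 -207.4] 6.6 rect [ 435.  -206.7] [10.4 13.1] 68.9 z [0.0785 0.0928 0.1002]
t 15.33 pos [ 0.4632 -0.0774  0.1667] z [ 0.001  0.    -1.   ] xyaw 1.05 F [-0.4  0.4  0.4] w 0.996 gf 0.0
  turn [ 0.001 -0.001 -0.002] shift cm after turn [ 0.08  0.05 10.67]
jar 129 circ [516.5 150.9] 27.2 rect [516.7 151.8] [48.3 45.4] 88.5 z [0.1028 0.1215 0.1272]
```

jog_arm:
  moves:
    - [[8.5,0.1,0,3.5,0,0,0],[8.5,0,0,3.5,0,0,0],[8.5,0,0,3.5,0,0,0],[8.5,0,0,2.2,0,0,0],[8.5,0,0,0,0,0,0],[0,0,0,0,0,0,0],[0,0,0,0,0,0,0],[0,0,0,0,0,0,0],[0,0,0,0,0,0,0],[0,0,0,0,0,0,0]]

```text
time: 16.22
tool_pos: [0.4657, -0.0762, 0.0419]
tool_rot: [0.002, 0.865, 0.502, 0.002]
contact_force: [-0.3, 1.9, 6.5]
gripper_width: 0.644
grasp_force: 63.8
```

jog_arm:
  moves:
    - [[0,0,0,-2,0,0,0],[0,0,0,-3,0,0,0],[0,0,0,-3,0,0,-0.109],[0,0,0,-3,0,0,-0.109],[0,0,0,-3,0,0,-0.109],[0,0,0,0,0,0,-0.108],[0,3,-0.7,0,0,0,0],[0,3.8,-0.8,0,0,0,0],[0,3.8,-0.8,0,0,0,0],[0,3.8,-0.8,0,0,0,0],[0,3.8,-0.8,0,0,0,0],[0,3.8,-0.8,0,0,0,0],[0,3.8,-0.8,0,0,0,0],[0,3.8,-0.7,0,0,0,0],[0,3,-0.6,0,0,0,0],[0,0.9,-0.1,0,0,0,0],[0,0,0,0,0,0,0],[0,0,0,0,0,0,0],[0,0,0,0,0,0,0]]

```text
time: 17.8
tool_pos: [0.4232, 0.2624, 0.1793]
tool_rot: [0.0, 0.737, 0.676, -0.0]
contact_force: [-0.8, 0.4, -0.9]
gripper_width: 0.641
grasp_force: 63.8
```

```bash
python3 - <<'E'
from h import *
print(state()["joint_pos"].round(2))
to([.4265,.264,.06],1.483)
for nm in ['scene','side']:
    f=grab_frame(nm);P,u,v=cloud(f);cv2.imwrite(f'pics/{nm}6.png',f['color'])
    Q=sel(P,.426,.263,.155,.215,.08); fit(nm,Q)
    r=regions_of("carton",f)
    if r: Q=cloud(f,r[0]["pixels"])[0]; print(r[0]["p"]); fit("reg",Q[(Q[:,2]>.12)&(Q[:,2]<.27)])
f=grab_frame("wrist");cv2.imwrite('pics/w6.png',f['color'])
E
```

```text
[ 0.41 -0.24  1.93 -0.    1.45  0.49]
t 17.8 pos [0.4232 0.2624 0.1793] z [ 0.    -0.001 -1.   ] xyaw 1.485 F [-0.8  0.4 -0.9] w 0.641 gf 63.8
  turn [0.    0.001 0.002] shift cm after turn [ 0.19  0.31 11.93]
scene 334 circ [421.  255.7] 44.5 rect [408.5 246.8] [48.7 87.1] 35.5 z [0.1573 0.185  0.2136]
0.56
reg 690 circ [430.5 307.6] 93.0 rect [420.6 307.2] [183.5  62.8] 88.7 z [0.1421 0.2008 0.2488]
side 181 circ [403.7 278.1] 73.9 rect [389.7 268.2] [ 47.8 147.2] 35.4 z [0.1571 0.1857 0.2136]
0.8
reg 387 circ [446.6 309.1] 108.5 rect [437.4 311.8] [212.3  63.6] 73.2 z [0.1427 0.2051 0.2515]
```

View pics/w6.png

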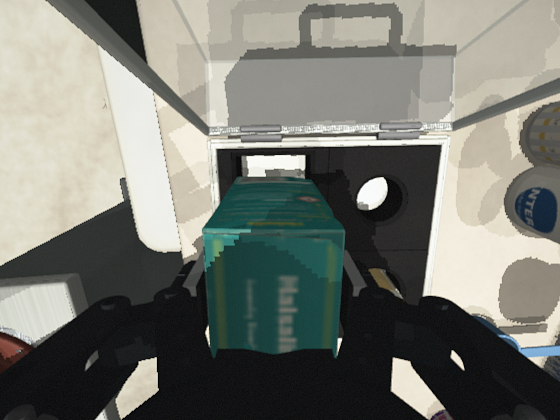

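```bash
python3 - <<'E'
from h import *
f=grab_frame("wrist");P,u,v=cloud(f)
ex=np.array([.9962,-.0875]);ey=np.array([.0875,.9962])
def cf(Q): return np.stack([Q[:,:2]@ex,Q[:,:2]@ey],1)
Q=cf(sel(P,.426,.27,.005,.03,.06)); print("oblong floor",len(Q),np.percentile(Q,[.5,99.5],0).round(4))
Q=cf(sel(P,.526,.255,.015,.04,.04)); print("small floor",len(Q),np.percentile(Q,[.5,99.5],0).round(4)); 
Q=cf(sel(P,.475,.2,.06,.08,.125)); Q=Q[Q[:,1]<.38];print("rim",np.percentile(Q,[.2,99.8],0).round(4))
for c in [(.4264,.2626),(.5261,.2541)]: print(np.array(c)@ex,np.array(c)@ey)
E
```

```text
oblong floor 1381 [[0.3647 0.3114]
 [0.4331 0.3343]]
small floor 987 [[0.4899 0.2767]
 [0.521  0.3123]]
rim [[0.3406 0.1528]
 [0.5585 0.3726]]
0.40180218 0.29891212
0.5018670700000001 0.29916816999999996
```

jog_arm:
  moves:
    - [[0,0,0.1,3,0,0,0],[0,0,0,3,0,0,0],[0,0,0,1.5,0,0,0],[0,0,0,1,0,0,0],[0,0,0,1,0,0,0],[0,0,0,1,0,0,0],[0,0,0,0,0,0,0]]

```text
time: 18.68
tool_pos: [0.4232, 0.2631, 0.0728]
tool_rot: [-0.0, 0.736, 0.677, -0.001]
contact_force: [-0.0, -0.6, -1.5]
gripper_width: 0.64
grasp_force: 63.8
```

Entering the well without contact; I continue down.

jog_arm:
  moves:
    - [[0,0,0,0.8,0,0,0],[0,0,0,0.6,0,0,0],[0,0,0,0.3,0,0,0],[0,0,0,0,0,0,0],[0,0,0,0,0,0,0]]

```text
time: 19.1
tool_pos: [0.4242, 0.2637, 0.0576]
tool_rot: [0.0, 0.736, 0.677, 0.0]
contact_force: [-0.4, 0.5, -0.9]
gripper_width: 0.642
grasp_force: 63.7
```

jog_arm:
  moves:
    - [[8,0,0,0,0,0,0],[8,0,0,0,0,0,0],[8,0,0,0,0,0,0],[8,0,0,-1.5,0,0,0],[8,0,0,-3,0,0,0],[8,0,0,-3,0,0,0],[8,-2.5,0.4,-1,0,0,0],[8,-3.9,0.4,0,0,0,0],[8,-3.9,0.4,0,0,0,0],[8,-3.9,0.5,0,0,0,0],[8,-3.9,0.4,0,0,0,0],[8,-3.9,0.4,0,0,0,0],[8,-3.9,0.4,0,0,0,0],[8,-3.9,0.4,0,0,0,0],[8,-3.9,0.4,0,0,0,0],[8,-3.9,0.4,0,0,0,0],[8,-3.9,0.5,0,0,0,0],[8,-3.9,0.4,0,0,0,0],[8,-1.2,0,0,0,0,0],[8,0,0,0,0,0,0]]

```text
time: 20.77
tool_pos: [0.4344, -0.2077, 0.1426]
tool_rot: [0.0, 0.738, 0.675, -0.0]
contact_force: [0.1, 0.3, -0.1]
gripper_width: 0.935
grasp_force: 0.0
```

```bash
python3 - <<'E'
from h import *
f=grab_frame('wrist');P,u,v=cloud(f)
fit("dropper",sel(P,.435,-.207,.05,.07,.04)); fit("bulb",sel(P,.435,-.207,.078,.11,.04)); fit("pot",sel(P,.489,-.373,.037,.047,.05))
to([.435,-.207,.022],1.483)
f=grab_frame('scene');P,u,v=cloud(f);fit("carton",sel(P,.425,.263,.1,.14,.055));cv2.imwrite('pics/s7.png',cv2.resize(f['color'][100:260,120:340],None,fx=3,fy=3))
E
```

```text
dropper 549 circ [ 433.9 -207.8] 16.6 rect [ 434.3 -206.3] [29.1 32.2] 82.0 z [0.0514 0.0597 0.0684]
bulb 336 circ [ 433.  -207.6] 7.8 rect [ 433.7 -208.1] [12.9 13.6] 66.6 z [0.0784 0.0963 0.101 ]
pot 1933 circ [ 490.3 -363.3] 32.6 rect [ 491.5 -357.9] [47.7 57.8] 62.0 z [0.0383 0.0413 0.0425]
t 20.82 pos [ 0.4345 -0.2058  0.1423] z [-0.     0.001 -1.   ] xyaw 1.484 F [-0.7 -0.2  0.3] w 0.94 gf 0.0
  turn [-0.    -0.001  0.001] shift cm after turn [-0.11  0.06 12.03]
carton 258 circ [420.2 255.7] 43.3 rect [422.9 257.3] [77.9 53.4] 83.7 z [0.1016 0.1225 0.1277]
```

View pics/s7.png

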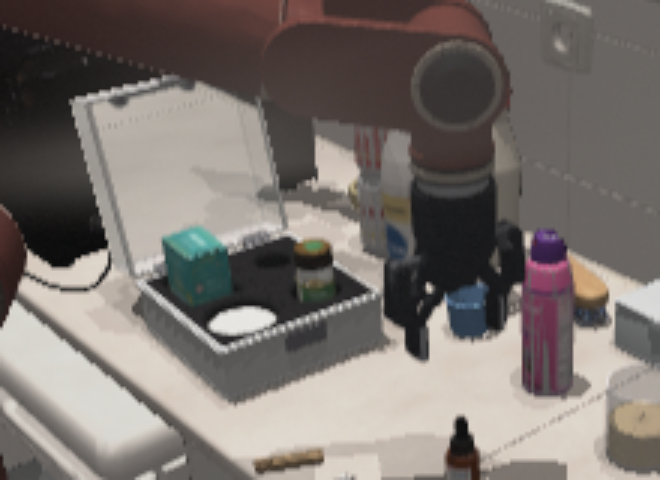

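The carton at (195,268) and the jar at (315,272) are seated, and the lid is open. Now the dropper.

jog_arm:
  moves:
    - [[8,-0.2,0,3.5,0,0,0],[8,0,0,3.5,0,0,0],[8,0,0,3,0,0,0],[8,0,0,2,0,0,0],[8,0,0,0,0,0,0],[0,0,0,0,0,0,0],[0,0,0,0,0,0,0],[0,0,0,0,0,0,0],[0,0,0,0,0,0,0],[0,0,0,0,0,0,0],[0,0,0,0,0,0,0]]

```text
time: 21.78
tool_pos: [0.4361, -0.2081, 0.0249]
tool_rot: [0.002, 0.736, 0.677, 0.0]
contact_force: [-1.6, -0.1, 5.3]
gripper_width: 0.338
grasp_force: 58.8
```

jog_arm:
  moves:
    - [[0,0,0,-2,0,0,0],[0,0,0,-3.5,0,0,0],[0,0,0,-3.5,0,0,0],[0,0,0,-3.5,0,0,0],[0,1.5,0.2,-3.5,0,0,0],[0,3.8,0.4,0,0,0,0],[0,3.8,0.4,0,0,0,0],[0,3.8,0.4,0,0,0,0],[0,3.8,0.4,0,0,0,0],[0,3.8,0.4,0,0,0,0],[0,3.8,0.4,0,0,0,0],[0,3.8,0.4,0,0,0,0],[0,3.8,0.4,0,0,0,0],[0,3.8,0.4,0,0,0,0],[0,3.8,0.4,0,0,0,0],[0,3.8,0.4,0,0,0,0],[0,2.5,0.2,0,0,0,0],[0,0.8,0,0,0,0,0],[0,0,0,0,0,0,0],[0,0,0,0,0,0,0]]

```text
time: 23.45
tool_pos: [0.5214, 0.2529, 0.1827]
tool_rot: [0.0, 0.736, 0.677, -0.0]
contact_force: [-0.2, -0.4, -0.6]
gripper_width: 0.337
grasp_force: 59.4
```

```bash
python3 - <<'E'
from h import *
to([.5241,.2521,.05],1.483)
f=grab_frame("wrist");P,u,v=cloud(f);cv2.imwrite('pics/w8.png',f['color'])
R=np.array(f["R"]);cp=-R.T@np.array(f["t"]);print("cam",cp.round(3))
for nm in ['scene','side']:
    f=grab_frame(nm);P,u,v=cloud(f)
    fit("drop "+nm,sel(P,.524,.252,.165,.205,.05)); fit("drop lo "+nm,sel(P,.524,.252,.145,.165,.05))
f=grab_frame('scene');cv2.imwrite('pics/s8.png',cv2.resize(f['color'][100:240,130:290],None,fx=4,fy=4,interpolation=cv2.INTER_CUBIC))
E
```

```text
t 23.45 pos [0.5214 0.2529 0.1827] z [ 0.    -0.001 -1.   ] xyaw 1.487 F [-0.2 -0.4 -0.6] w 0.337 gf 59.4
  turn [0.    0.001 0.004] shift cm after turn [-0.06  0.27 13.27]
cam [0.528 0.322 0.352]
drop scene 97 circ [519.2 244.9] 18.5 rect [517.8 240.6] [21.3 35. ] 71.9 z [0.1662 0.1858 0.2038]
drop lo scene 15 circ [519.7 247.6] 16.9 rect [517.1 243.1] [19.3 33.1] 63.6 z [0.1585 0.1624 0.165 ]
drop side 68 circ [515.4 238.9] 19.7 rect [514.5 237.4] [26.  33.6] 73.7 z [0.1659 0.1856 0.2041]
drop lo side 4 circ [522.2 244.3] 11.0 rect [522.9 241.8] [22.   5.3] 15.4 z [0.1586 0.1618 0.1627]
```

View pics/w8.png

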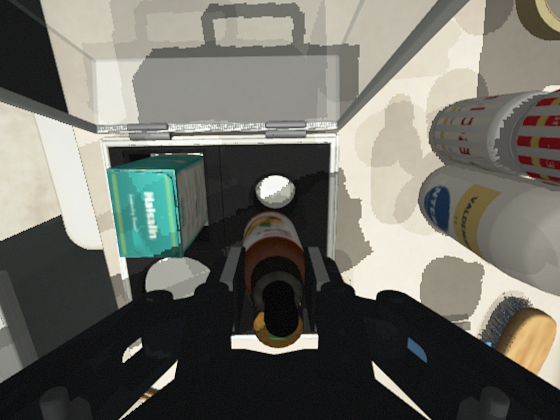

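```bash
python3 - <<'E'
from h import *
f=grab_frame("wrist")
g=f["color"].min(2);m=np.zeros_like(g,bool);m[165:225,245:310]=g[165:225,245:310]>150
n,l,st,ce=cv2.connectedComponentsWithStats(m.astype(np.uint8));k=1+st[1:,4].argmax();v,u=np.nonzero(l==k);print(st[k])
R=np.array(f["R"]);cp=-R.T@np.array(f["t"])
d=np.stack([(u-f["cx"])/f["fx"],(v-f["cy"])/f["fy"],np.ones(len(u))],1)@R
P=cp+d*((.0245-cp[2])/d[:,2])[:,None]
ex=np.array([.9962,-.0875]);ey=np.array([.0875,.9962])
x,y=P[:,:2]@ex,P[:,:2]@ey;print("x",x.min(),x.max(),"y",y.min(),y.max(),"c",(x.min()+x.max())/2,y.min()+.0215)
P,_,_=cloud(f,l==k);print(np.percentile(P,[2,50,98],0).round(4))
t=pose()[1];print("tcp cf",t[:2]@ex,t[:2]@ey)
E
```

```text
[259 174  32  25 590]
x 0.48217798442095516 0.515590688826361 y 0.2861413696102615 0.31255847454572167 c 0.4988843366236581 0.3076413696102615
[[0.5075 0.2435 0.0238]
 [0.523  0.2544 0.0253]
 [0.5382 0.2663 0.0266]]
tcp cf 0.49752206372763713 0.2967684547811599
```

jog_arm:
  moves:
    - [[0,0,0.1,3,0,0,0],[0,0,0,3,0,0,0],[0,0,0,2,0,0,0],[0,0,0,1,0,0,0],[0,0,0,0.7,0,0,0],[0,0,0,0.7,0,0,0],[0,0,0,0.7,0,0,0],[0,0,0,0,0,0,0]]

```text
time: 24.37
tool_pos: [0.5223, 0.2531, 0.0708]
tool_rot: [-0.0, 0.736, 0.677, -0.0]
contact_force: [-0.2, -0.2, -1.5]
gripper_width: 0.334
grasp_force: 59.4
```

jog_arm:
  moves:
    - [[0,0,0,0.8,0,0,0],[0,0,0,0.7,0,0,0],[0,0,0,0.4,0,0,0],[0,0,0,0.1,0,0,0],[0,0,0,0,0,0,0],[0,0,0,0,0,0,0]]

```text
time: 24.87
tool_pos: [0.5226, 0.2533, 0.0514]
tool_rot: [0.0, 0.736, 0.677, 0.0]
contact_force: [0.4, 0.6, -0.5]
gripper_width: 0.335
grasp_force: 59.4
```

jog_arm:
  moves:
    - [[5.5,0,0,0,0,0,0],[5.5,0,0,0,0,0,0],[5.5,0,0,0,0,0,0],[5.5,0,0,-1.5,0,0,0],[5.5,0,0,-3,0,0,0],[5.5,0,0,-3,0,0,0],[8.5,0,0,-2.5,0,0,0],[8.5,0,0,0,0,0,-0.112],[8.5,0,0,0,0,0,-0.112],[8.5,0,0,0,0,0,-0.112],[8.5,0,0,0,0,0,-0.112],[8.5,0,0,0,0,0,-0.112],[8.5,0,0,0,0,0,-0.112],[8.5,0,0,0,0,0,-0.112]]

```text
time: 26.03
tool_pos: [0.5225, 0.2532, 0.1516]
tool_rot: [0.0, 0.419, 0.908, 0.0]
contact_force: [0.8, -0.3, -0.7]
gripper_width: 0.995
grasp_force: 0.0
```

jog_arm:
  moves:
    - [[8.5,-1.9,-1.8,0,0,0,0],[8.5,-2.8,-2.6,0,0,0,0],[8.5,-2.8,-2.6,0,0,0,0],[8.5,-2.8,-2.6,0,0,0,0],[8.5,-2.8,-2.6,0,0,0,0],[8.5,-2.8,-2.6,0,0,0,0],[8.5,-2.8,-2.6,0,0,0,0],[8.5,-2.8,-2.6,0,0,0,0],[8.5,-2.8,-2.6,0,0,0,0],[8.5,-2.8,-2.6,0,0,0,0],[8.5,-2.8,-2.6,0,0,0,0],[8.5,-2.8,-2.6,0,0,0,0],[8.5,-2.8,-2.6,0,0,0,0],[8.5,-2.8,-2.6,0,0,0,0],[8.5,-2.8,-2.6,0,0,0,0],[8.5,-2.8,-2.6,0,0,0,0],[8.5,-1.9,-1.9,0,0,0,0],[8.5,0,0,0,0,0,0],[8.5,0,0,0,0,0,0]]

```text
time: 27.62
tool_pos: [0.4905, -0.3733, 0.1513]
tool_rot: [-0.0, 0.423, 0.906, 0.0]
contact_force: [0.6, 0.2, 0.2]
gripper_width: 0.997
grasp_force: 0.0
```

```bash
python3 - <<'E'
from h import *
f=grab_frame('wrist');P,u,v=cloud(f);cv2.imwrite('pics/w9.png',f['color'])
fit("pot",sel(P,.489,-.372,.036,.047,.05));fit("potall",sel(P,.489,-.372,.012,.047,.05))
to([.489,-.372,-.01],2.268)
f=grab_frame('scene');P,u,v=cloud(f);cv2.imwrite('pics/s9.png',cv2.resize(f['color'][100:260,120:340],None,fx=3,fy=3))
fit("pot",sel(P,.489,-.372,.036,.047,.045));fit("dropper",sel(P,.522,.253,.08,.14,.03));fit("jar",sel(P,.518,.154,.1,.14,.04))
E
```

```text
pot 4005 circ [ 490.5 -369.3] 33.8 rect [ 490.6 -369.5] [66.5 67.1] 41.0 z [0.0398 0.0412 0.0426]
potall 4217 circ [ 490.1 -368.9] 34.4 rect [ 490.1 -369.1] [66.9 68. ] 47.5 z [0.0285 0.0412 0.0426]
t 27.67 pos [ 0.4908 -0.3721  0.1512] z [-0.     0.001 -1.   ] xyaw 2.27 F [0.3 0.5 0.4] w 0.995 gf 0.0
  turn [ 0.    -0.001  0.002] shift cm after turn [ 0.12 -0.13 16.12]
pot 310 circ [ 490.2 -372.6] 34.8 rect [ 488.3 -372.1] [66.9 64.5] 47.0 z [0.0375 0.0409 0.0437]
dropper 68 circ [520.4 244.7] 18.3 rect [518.9 245.7] [26.4 29.4] 55.7 z [0.0812 0.0954 0.1215]
jar 130 circ [516.2 150.5] 24.9 rect [516.6 151. ] [46.2 43. ] 75.8 z [0.1011 0.1211 0.1263]
```

View pics/w9.png

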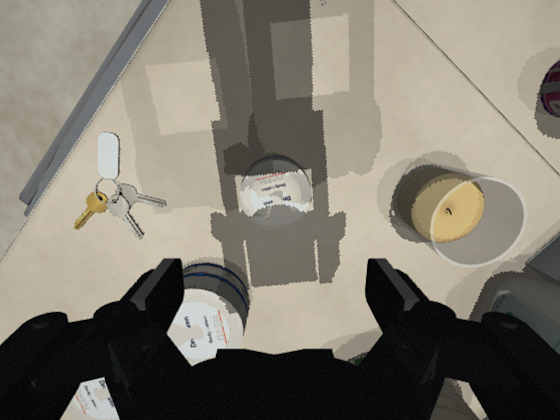

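The small pot is at (275,192) between the fingers, and the candle glass at (460,215) is well clear.

jog_arm:
  moves:
    - [[8.5,0.2,0.1,3.5,0,0,0],[8.5,0,0,3.5,0,0,0],[8.5,0,0,3.5,0,0,0],[8.5,0,0,3.0,0,0,0],[8.5,0,0,1.5,0,0,0],[8.5,0,0,0.8,0,0,0],[8.5,0,0,0,0,0,0]]

```text
time: 28.3
tool_pos: [0.4895, -0.3675, -0.0088]
tool_rot: [-0.002, 0.421, 0.907, 0.001]
contact_force: [0.1, -0.3, 0.7]
gripper_width: 0.996
grasp_force: 0.0
```

jog_arm:
  moves:
    - [[0,0,0,0,0,0,0],[0,0,0,0,0,0,0],[0,0,0,0,0,0,0],[0,0,0,0,0,0,0],[0,0,0,0,0,0,0]]

```text
time: 28.72
tool_pos: [0.4921, -0.3713, -0.004]
tool_rot: [0.002, 0.422, 0.907, -0.001]
contact_force: [0.8, 2.1, 5.9]
gripper_width: 0.773
grasp_force: 67.5
```

jog_arm:
  moves:
    - [[0,0,0,-2,0,0,0],[0,0,0,-3,0,0,0],[0,0,0,-3,0,0,0],[0,0,0,-3,0,0,0],[0,1.5,0.9,-3,0,0,0],[0,3.2,2.0,0,0,0,0],[0,3.2,2.0,0,0,0,0],[0,3.2,2.0,0,0,0,0],[0,3.2,2.0,0,0,0,0],[0,3.2,2.0,0,0,0,0],[0,3.2,2.0,0,0,0,0],[0,3.2,2.0,0,0,0,0],[0,3.2,2.0,0,0,0,0],[0,3.2,2.0,0,0,0,0],[0,3.2,2.0,0,0,0,0],[0,3.2,2.0,0,0,0,0],[0,3.2,2.0,0,0,0,0],[0,3.2,2.0,0,0,0,0],[0,2.4,1.4,0,0,0,0],[0,0,0,0,0,0,0]]

```text
time: 30.38
tool_pos: [0.4125, 0.1642, 0.1336]
tool_rot: [-0.0, 0.419, 0.908, 0.001]
contact_force: [0.3, -0.4, -1.1]
gripper_width: 0.774
grasp_force: 67.0
```

```bash
python3 - <<'E'
from h import *
to([.4169,.1592,.05],2.268)
f=grab_frame("wrist");cv2.imwrite('pics/w10.png',f['color']);P,u,v=cloud(f)
fit("pot w",sel(P,.415,.161,.165,.19,.06))
for nm in ['scene','side']:
    f=grab_frame(nm);P,u,v=cloud(f);fit("pot "+nm,sel(P,.415,.161,.165,.19,.06))
E
```

```text
t 30.38 pos [0.4125 0.1642 0.1336] z [ 0.     0.002 -1.   ] xyaw 2.276 F [ 0.3 -0.4 -1.1] w 0.774 gf 67.0
  turn [ 0.001 -0.001  0.008] shift cm after turn [-0.67  0.02  8.36]
pot w 18508 circ [409.  170.4] 46.9 rect [409.7 165.8] [74.1 68.4] 1.4 z [0.1719 0.1789 0.1854]
pot scene 197 circ [412.7 155.9] 45.5 rect [411.9 158.4] [80.3 64.7] 75.0 z [0.1664 0.1781 0.1879]
pot side 123 circ [411.8 158.3] 47.6 rect [416.7 152.5] [94.7 52.4] 41.0 z [0.1657 0.1787 0.1887]
```

View pics/w10.png

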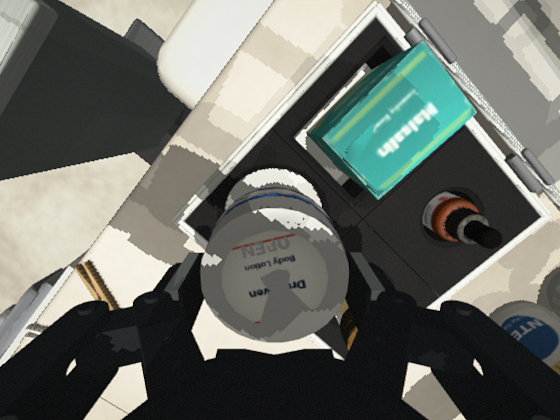

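```bash
python3 - <<'E'
from h import *
from scipy.optimize import least_squares
s,t,R=pose()
f=grab_frame("wrist");P,u,v=cloud(f)
g=f["color"].min(2)[v,u]
Q=P[(abs(P[:,0]-.415)<.06)&(abs(P[:,1]-.161)<.06)&(P[:,2]>.048)&(P[:,2]<.0615)&(g>100)]
T=Q[:,:2]; print(len(T),"z",np.median(Q[:,2]))
c=np.array([.415,.161]);a=np.arctan2(*(T-c).T[::-1]);r=np.hypot(*(T-c).T)
B=[]
for k in np.arange(-np.pi,np.pi,.1):
    m=(a>k)&(a<k+.1)
    if m.sum()>5 and r[m].max()>.03: B.append(T[m][r[m].argmax()])
B=np.array(B); ang=np.degrees(np.arctan2(*(B-c).T[::-1]));print(np.c_[ang,np.hypot(*(B-c).T)*1000].round(0).tolist())
o=least_squares(lambda p:np.hypot(*(B-p).T)-.041,c,loss='soft_l1',f_scale=.001);print("centre",o.x.round(4))
E
```

```text
1612 z 0.05636890296932731
[[-152.0, 39.0], [-146.0, 40.0], [-141.0, 66.0], [39.0, 41.0], [45.0, 41.0], [53.0, 41.0], [57.0, 41.0], [66.0, 40.0], [67.0, 40.0], [75.0, 40.0], [79.0, 40.0], [88.0, 39.0], [95.0, 39.0], [97.0, 39.0], [106.0, 38.0], [107.0, 38.0], [114.0, 38.0], [119.0, 37.0], [125.0, 38.0], [130.0, 38.0], [136.0, 37.0], [144.0, 38.0], [150.0, 38.0], [157.0, 38.0], [161.0, 38.0], [164.0, 38.0], [174.0, 38.0], [177.0, 38.0]]
centre [0.4175 0.1589]
```

jog_arm:
  moves:
    - [[0,-0.8,0,2.5,0,0,0],[0,0,0,2.5,0,0,0],[0,0,0,1,0,0,0],[0,0,0,0.8,0,0,0],[0,0,0,0.5,0,0,0],[0,0,0,0,0,0,0],[0,0,0,0,0,0,0]]

```text
time: 31.17
tool_pos: [0.4195, 0.1541, 0.0611]
tool_rot: [0.0, 0.422, 0.907, 0.0]
contact_force: [-0.0, -0.4, 0.1]
gripper_width: 0.776
grasp_force: 67.0
```

jog_arm:
  moves:
    - [[0,0.3,0.1,0.2,0,0,0],[0,0,0,0.3,0,0,0],[0,0,0,0.2,0,0,0],[0,0,0,0.1,0,0,0],[0,0,0,0,0,0,0],[0,0,0,0,0,0,0]]

```text
time: 31.67
tool_pos: [0.4177, 0.1572, 0.0523]
tool_rot: [-0.0, 0.422, 0.907, -0.0]
contact_force: [0.4, 1.1, -1.2]
gripper_width: 0.775
grasp_force: 67.0
```

Pot bottom at about 0.056; I release and rise.

jog_arm:
  moves:
    - [[8.5,0,0,0,0,0,0],[8.5,0,0,0,0,0,0],[8.5,0,0,0,0,0,0],[8.5,0,0,-1,0,0,0],[8.5,0,0,-2.5,0,0,0],[8.5,0,0,-3,0,0,0],[8.5,0,0,-4,0,0,0],[8.5,0,0,-4,0,0,0],[8.5,-4,0,-3,0,0,0],[8.5,-4,0,0,0,0,0],[8.5,-4,0,0,0,0,0],[8.5,-2,0,0,0,0,0],[8.5,0,0,0,0,0,0],[8.5,0,0,0,0,0,0]]

```text
time: 32.83
tool_pos: [0.5039, 0.0545, 0.2229]
tool_rot: [-0.0, 0.423, 0.906, 0.0]
contact_force: [0.3, 0.7, -0.2]
gripper_width: 0.992
grasp_force: 0.0
```

```bash
python3 - <<'E'
from h import *
to([.45,.2,.2])
for nm in ['wrist','scene']:
    f=grab_frame(nm);P,u,v=cloud(f);cv2.imwrite(f'pics/{nm}11.png',f['color'])
    fit(nm+" pot",sel(P,.4165,.160,.08,.11,.05));fit("jar",sel(P,.518,.154,.105,.14,.035));fit("carton",sel(P,.424,.262,.115,.14,.055));fit("bulb",sel(P,.522,.253,.1,.14,.03))
    q=sel(P,.48,.4,.15,.3,.12);print("lid pts",len(q),np.percentile(q,[3,97],0).round(3))
    for k in ["spray_can","candle"]:
        for r in regions_of(k,f)[:1]:
            Q=cloud(f,r["pixels"])[0]; print(k,r["p"],np.median(Q,0).round(3))
E
```

```text
t 32.83 pos [0.5039 0.0545 0.2229] z [-0.  0. -1.] xyaw 2.269 F [ 0.3  0.7 -0.2] w 0.992 gf 0.0
  turn [0. 0. 0.] shift cm after turn [14.61  5.22  2.29]
wrist pot 5388 circ [418.7 158.6] 34.2 rect [419.  158.3] [67.1 66.5] 38.9 z [0.094  0.0971 0.0986]
jar 2371 circ [516.4 152.7] 22.4 rect [516.5 152.6] [43.5 43.5] 6.0 z [0.1111 0.1251 0.1265]Traceback (most recent call last):
  File "<stdin>", line 5, in <module>
  File "h.py", line 23, in fit
    print(n,len(Q),"circ",np.round(c,1),round(r,1),"rect",np.round(q[0],1),np.round(q[1],1),round(q[2],1),"z",np.round(np.percentile(Q[:,2],[3,50,97]),4))
                                                                                                                       ~~~~~~~~~~~~~^^^^^^^^^^^^^^^^^^
    return _quantile_unchecked(
        a, q, axis, out, overwrite_input, method, keepdims, weights)
    return _ureduce(a,
                    func=_quantile_ureduce_func,
    ...<5 lines>...
                    overwrite_input=overwrite_input,
                    method=method)
    r = func(a, **kwargs)
    result = _quantile(arr,
                       quantiles=q,
    ...<2 lines>...
                       out=out,
                       weights=wgt)
    slices_having_nans = np.isnan(arr[-1, ...])
                                  ~~~^^^^^^^^^
IndexError: index -1 is out of bounds for axis 0 with size 0
```

View pics/wrist11.png

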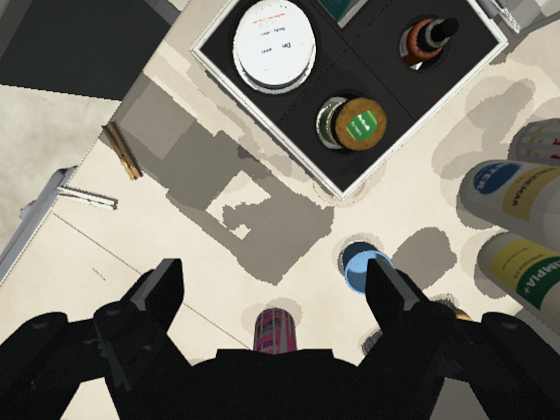

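The pot at (275,45) and the jar at (350,125) sit flat at the right heights, and the spray can stands at (275,335). I check the rest from the scene camera.

```bash
python3 - <<'E'
from h import *
f=grab_frame('scene');P,u,v=cloud(f)
for n,a in dict(carton=(.424,.262,.11,.145,.05),bulb=(.522,.253,.105,.14,.025),spray=(.635,-.13,.15,.2,.05),candle=(.62,-.28,.07,.1,.06)).items():
    Q=sel(P,*a); fit(n,Q) if len(Q) else print(n,0)
q=sel(P,.48,.4,.15,.32,.12);print("lid",len(q),np.percentile(q,[3,97],0).round(3))
cv2.imwrite('pics/s12.png',cv2.resize(f['color'][100:270,120:350],None,fx=3,fy=3))
E
```

```text
carton 208 circ [421.4 256.6] 44.4 rect [422.4 255.1] [79.9 52.2] 85.5 z [0.1111 0.1241 0.1283]
bulb 18 circ [514.6 247.5] 8.7 rect [516.5 246. ] [15.8 12. ] 51.7 z [0.1054 0.1159 0.1244]
spray 191 circ [ 642.4 -116.4] 24.7 rect [ 641.8 -119. ] [40.2 45.1] 77.7 z [0.1513 0.1703 0.1903]
candle 280 circ [ 619.5 -277. ] 42.1 rect [ 618.9 -277.9] [80.1 74.1] 68.5 z [0.0708 0.081  0.0907]
lid 2364 [[0.372 0.349 0.154]
 [0.589 0.519 0.282]]
```

View pics/s12.png

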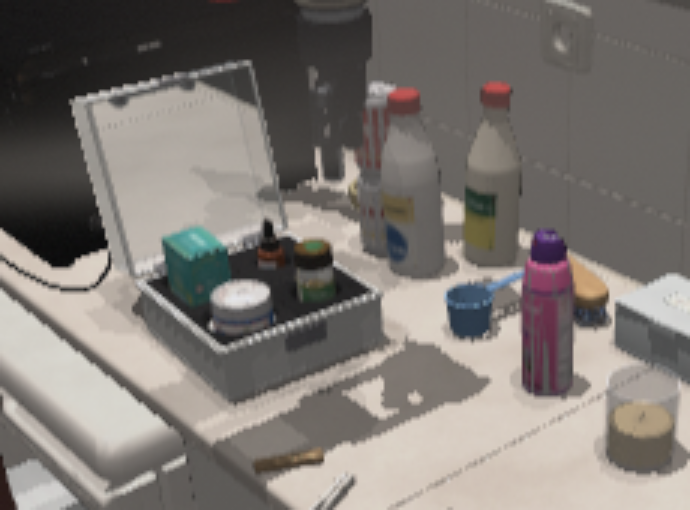

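The carton at (195,265), dropper (270,248), pot (242,308) and jar (315,270) are all seated. The lid stands open, and the spray can and candle glass are undisturbed.

```bash
python3 -c "
from plant import *
print(job_done())"
```

```text
the job is handed in; nothing more can be done
None
```

I handed the job in at about 33 s: the lid stands open, and the jar, carton, dropper bottle and small pot are each upright and fully down in their own wells, with the spray can and candle glass undisturbed.

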